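# Feed a polished stone block into the dowel-drilling jig and shut the gate behind it

### The arm

A 7-joint arm with a two-finger parallel gripper is mounted at the origin on a cart in front of the work surface, level with it; the furniture and walls round the work are solid. World frame = base frame: x ahead of the robot, y to its left, z up, the work surface at z = 0. Lengths are in m, angles in rad, forces in N, time in s.
With the tool pointing down it reaches from about 0.4 to 0.85 m from the base axis. Payload 4.5 kg.
Tool frame: the origin (TCP) lies where the fingers leave the gripper's body, on its centre line; the fingertips stand 64 mm ahead of it and the grasp point (between the pads) lies 45 mm ahead of it; z points along the fingers, y is the line along which they close (so a half turn about z gives the same grasp; the last joint's range is limited). The gripper opens to 88 mm and grips with 3 to 60 N. Pads are 18 mm wide; open, the fingers measure 123 mm over their backs; the gripper's body (75 mm by 187 mm) begins 45 mm behind the grasp point.
Start: joints at [1.159, 0.689, -0.195, 1.565, 0.157, 0.902, -0.215], TCP at [0.27, -0.564, 0.303] pointing down, gripper open.
Joint ranges: [-3.01, 3.01], [-0.46, 2.08], [-1.47, 1.51], [0.13, 2.56], [-1, 4.14], [0.04, 2.09], [-2.66, 2.66]. Speed limits (rad/s): [2.57, 2.57, 3.14, 3.14, 3.14, 3.14, 3.14].

### API

Orientations are given as a unit quaternion [x, y, z, w].
In Python, from plant import r gives the robot as it stands.
- The arm moves only by the tool play_rows, never from a script. Its arguments are lists of equal length, an entry for each row: "translation": the shift along the tool's x, y, z in m, a list of three; "delta_rot": the turn, a rotation vector about the tool's x, y, z in degrees, a list of three; "grip": the opening, from -1 (shut) to 1 (fully open). In form: {"translation": [[x, y, z], ...], "delta_rot": [[rx, ry, rz], ...], "grip": [grip, ...]}. A call has 1 to 20 rows; each row shifts and turns the commanded pose from where the row before left it, along the tool's axes as they then stand; what a row does not reach is not made up. A row lasts 1/8 s, in which the tool goes at most 62.5 mm and 10.7 degrees, less where a joint would pass 70% of its speed; a pose out of reach is approached as far as the arm can. A call with a gripper value outside its range is refused whole. The fingers move at their own pace and stop on an object; "squeeze" is the grip in N (left out, the last holds). Time passes only in rows, so rows that do not move let the fingers close. It gives the time, the measured TCP pose, the force, the opening and the grip force at its end, in the units of the state.
- r.get_state(): the state, without advancing time (a new reading comes with each control period).
- r.snapshot(name): name is "scene" or "side" or "wrist"; returns the picture (400x640x3 uint8, blue, green, red); there is no depth.
- r.get_calibration(name): a dict with "intrinsics" (3x3 intrinsics, pixels), "eye" and "rotation" of the camera in the world. Camera axes: x right, y up, looking along -z (the intrinsics and any distortion apply to the point x, -y, -z); pixel columns grow to the right and rows downward; lengths in m; the calibration is good to about 2 mm. A picture is of the moment at which its call begins: read the wrist's pose just before it. get_calibration takes no time and is no camera call; for the wrist camera it gives the pose at the moment of the call.
- r.finish_job(): hands the job in; it is judged then, once.
Trained networks look in the newest picture that a camera, given by its name, has taken for a name from the list of things; names that differ only in an ending like _2 or _b are one class to them, and where a whole thing is asked for, a point or a joint stands for the part that bears it (a point fixed in the world has none). Each returns a list of dicts, best first, with "confidence" (0 to 1); they miss things now and then, are a little off and sometimes report something else, mostly with a low value. They report only what shows in the picture. A call takes as long as a camera call. They do not tell look-alikes from the thing itself.
- r.look_for(camera, target): "point" ([x, y, z] in m, in world coordinates, good to about 4 mm: the middle of the surface that is visible of it).
- r.silhouettes(camera, target): "pixels" (400x640 bool, what is visible of it).
The state is a dict: "clock": time; "q": joint angles; "qd": joint speeds; "joint_torque": joint torques, N m; "tool_pos": TCP position; "eef_rot": TCP orientation; "contact_force": force on the tool from outside, world axes, zero at the start; "moment": the same for the moment, N m; "opening": opening from 0.0 (shut) to 1.0 (fully open); "finger_force": force on a finger pad.
Only numpy, scipy, OpenCV 4.12 (cv2) and the standard library are available. Lean on these libraries where they do the work, as an engineer would, in place of code of your own. Each camera call takes 0.05 s, during which the arm holds its last target. There are 200 camera calls.

### The job

Load the polished stone block that lies at the open end of the dowel-drilling jig: push it with the fingers down the lane between the two aluminium rails until it sits fully home against the steel end plate, then push the blue swing gate fully shut behind it. The block's sides are already polished, so it must touch neither rail on the way, and it is only pushed along the board, never lifted or tipped; leave the ring, the stone core and the tube beside the jig alone.

Things in the scene. Friction and masses are not known exactly. Their poses are not given: they have to be found in the camera images.
- drill_jig: Dowel-drilling jig, fixed: plywood board, x -235 to 205, y -100 to 100 mm, top z = 16 mm. Origin on the bench under the lane's centre line; +x runs down the lane (push direction; points to the robot's left, give or take 17 degrees), +y left of that, towards the robot. Steel end plate: face at x = 185 mm, 142 mm wide, top z = 74 mm.
- left_rail: Aluminium guide rail on the +y side of the lane, 215 mm long, 14 mm wide, top at z = 38 mm over the bench (22 mm over the board); from x = -30 to 185 mm, inner face at y = +57 mm of the jig. Origin: centre of its underside, on the board. The gate's pivot stands on it.
- right_rail: The same rail on the -y side, inner face at y = -57 mm: the lane is 114 mm wide. A steel keeper 10 x 11 x 30 mm on its top, at x = 88 to 98 mm of the jig, is what the gate closes against (top at z = 68 mm).
- lane_mouth (a point): Middle of the lane's open end, on the board (x = -30, y = 0, z = 16 mm of the jig). Axes as the jig's.
- block_home (a point): Where the block's origin lies when the block is home: x = 137, y = 0, z = 16 mm of the jig. Axes as the jig's.
- block: Loose light marble block, 96 mm long (x) x 100 wide (y) x 42 high, 0.64 to 0.96 kg, slides with dry friction (under 12 N). Origin: centre of its underside. Lies flat on the board before the lane, turned up to 17 degrees from the jig's axes, up to 25 mm off the centre line; its +x face goes first. Central and square it has 7 mm to spare at each rail.
- gate (a joint): Blue flat-steel swing gate, angle in rad: 0 = fully shut (across the lane, free end at the keeper on the right rail), 1.57 = pointing back to the mouth along the left rail; starts at 1.75 to 2.2, limit 2.3 (out over the +y side). Stays where left; about 1 N moves it. Shuts only if the block is home: its pad then stands 3 mm behind the block.
- gate_pivot (a point): On the gate's vertical pivot axis, at mid-height of its bar: x = 80, y = 66, z = 55 mm of the jig; pivot top at z = 72 mm. Axes as the jig's.
- gate_end (a point): Free end of the gate's bar at mid-height, 130 mm from the pivot axis. The bar is straight, 6 mm thick, on edge from z = 42 to 68 mm; a red ball knob stands on it 127 mm from the pivot, top at z = 91 mm. Shut, the bar points to the jig's -y; it is pushed on the face away from the end plate (the outer face when open).
- white_ring: Loose bystander: white stone ring, 60 mm across, 22 mm high, on the bench on the -y side of the jig. Origin: centre of its underside.
- grey_core: Loose bystander: grey drilled stone core standing on end, 21 mm across, 80 mm high, on the bench on the -y side of the jig. Origin: centre of its underside.
- tube: Loose bystander: lying tube with a red cap, 118 x 69 x 27 mm, on the bench on the +y side of the jig near its end plate. Origin: centre of its underside.
Mind the look-alikes: they are no part of the job. What is shaped like the block but purple is not meant.

How it is judged:
On the way, in this order (a step that is already met when the one before it is completed fails the run):
1. the block sits home against the end plate, the gate still open (x of block in the frame of block_home above -0.003 m and y of block in the frame of block_home between -0.007 and 0.007 m and value of joint gate above 0.5 rad), for 0.2 s.
2. the gate is shut behind the block (x of block in the frame of block_home above -0.003 m and y of block in the frame of block_home between -0.007 and 0.007 m and value of joint gate below 0.06 rad), for 0.2 s.
At the end, for the whole second after the job is handed in: The block lies flat and at rest in the lane within 3 mm of the end plate, and the gate is within 0.06 rad of fully shut behind it (all of step 2 and angle between block's own z axis and vertical below 0.03 rad and linear speed of block below 0.01 m/s); the robot touches nothing.
It fails at once if the block touches a rail (contact force between block and left_rail above 0.2 N or contact force between block and right_rail above 0.2 N).
It fails at once if the block is lifted or tipped (origin more than 6 mm above the board, or tilted more than 0.1 rad) (z of block in the frame of block_home above 0.006 m or angle between block's own z axis and vertical above 0.1 rad).
It fails at once if a bystander is moved more than 15 mm or tipped (distance of any of white_ring, grey_core, tube from where it was at the start of the episode above 0.015 m or angle between any of white_ring, grey_core, tube's own z axis and vertical above 0.3 rad).
It also fails if it takes over 72 s, if anything falls off the work surface, if the arm or the gripper's body presses on something with over 40 N, if the wrist force passes 120 N, or if a joint passes its speed limit or range.

## Working session

There is one attempt and no reset: what is moved stays moved. The work goes in short steps, Python scripts to look and compute and a tool call to move; the robot and the scene stay as the last step left them, time stands still between calls to the robot, and variables do not carry over. Pictures are saved under pics/ and viewed, at most 12 in all, crops included, and the job is handed in when it is done.

Besides the shell and the picture viewer there is one more tool, called after "Request:" as name(argument=value, ...), one argument or row to a line, values as JSON. play_rows: Moves the arm, as the interface text tells. Its arguments: {"type":"object","properties":{"translation":{"type":"array","items":{"type":"array","items":{"type":"number"}}},"delta_rot":{"type":"array","items":{"type":"array","items":{"type":"number"}}},"grip":{"type":"array","items":{"type":"number"}},"squeeze":{"type":"number"}},"required":["translation","delta_rot","grip"]}

```bash
ls; mkdir -p pics; python3 - <<'E'
from plant import r
import cv2,numpy as np
s=r.get_state();print(s['clock'],s['tool_pos'],s['eef_rot'],s['opening'])
a=[]
for c in('scene','side'):
    im=r.snapshot(c);cv2.imwrite(f'pics/{c}0.png',im)
    k=r.get_calibration(c);print(c,np.round(k['eye'],3).tolist(),np.round(k['rotation'],3).tolist(),np.array(k['intrinsics']).round(1).tolist(),k.keys())
    for t in('block','left_rail','right_rail','gate','drill_jig','white_ring','grey_core','tube'):
        print(t,[(np.round(d['point'],3).tolist(),round(d['confidence'],2)) for d in r.look_for(c,t)])
E
```

```text
pics
0.0 [ 0.26922704 -0.56347483  0.30190421] [ 9.75248915e-01  2.21107912e-01 -2.68087563e-04 -8.79558261e-04] 1.0014728878375756
scene [-0.028, 0.462, 0.748] [-0.174, 0.36, 0.818, -0.414] [[384.7, 0.0, 317.1], [0.0, 384.7, 201.6], [0.0, 0.0, 1.0]] dict_keys(['intrinsics', 'eye', 'rotation'])
block [([0.522, -0.159, 0.057], 0.76), ([0.286, -0.2, 0.042], 0.69)]
left_rail [([0.539, 0.101, 0.033], 0.88), ([0.553, 0.021, 0.017], 0.6)]
right_rail [([0.652, 0.028, 0.037], 0.85)]
gate [([0.491, 0.007, 0.063], 0.87)]
drill_jig [([0.55, 0.014, 0.015], 0.98)]
white_ring [([0.739, -0.06, 0.017], 0.62)]
grey_core [([0.752, 0.041, 0.044], 0.58)]
tube [([0.442, 0.162, 0.012], 0.66)]
side [0.616, -1.157, 0.618] [0.538, 0.022, 0.015, 0.843] [[477.7, 0.0, 325.4], [0.0, 477.7, 208.3], [0.0, 0.0, 1.0]] dict_keys(['intrinsics', 'eye', 'rotation'])
block [([0.306, -0.239, 0.038], 0.74), ([0.544, -0.204, 0.059], 0.58), ([0.591, -0.032, 0.016], 0.55)]
left_rail [([0.53, 0.022, 0.034], 0.74)]
right_rail [([0.654, 0.011, 0.04], 0.76)]
gate [([0.496, -0.009, 0.057], 0.66), ([0.53, 0.026, 0.036], 0.35)]
drill_jig [([0.59, -0.034, 0.015], 0.71), ([0.74, -0.073, 0.017], 0.6), ([0.528, 0.025, 0.034], 0.43)]
white_ring [([0.588, -0.031, 0.016], 0.74), ([0.742, -0.071, 0.016], 0.68)]
grey_core [([0.758, 0.032, 0.047], 0.46), ([0.498, -0.01, 0.06], 0.28)]
tube [([0.454, 0.154, 0.008], 0.47), ([0.595, -0.034, 0.018], 0.25)]
```

View pics/scene0.png

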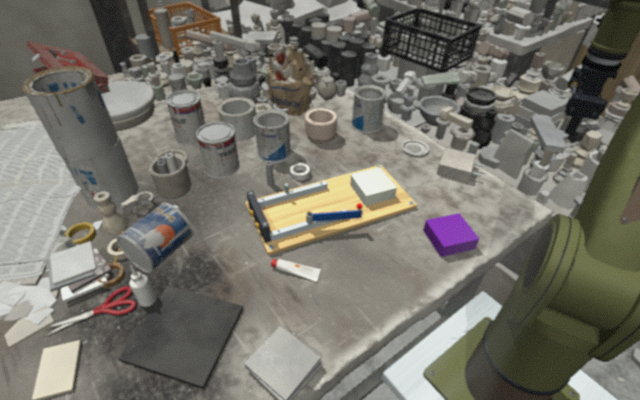

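View pics/side0.png

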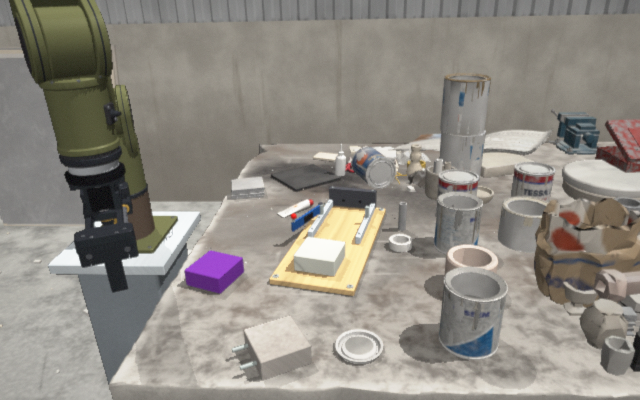

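The block meant is the white marble one on the board: scene px (373,186), side px (320,256). The purple one at scene (451,234), side (214,271) and the bolted beige box at side (272,346) are look-alikes and don't lie on the board. I'll move the wrist camera over the jig to measure it and confirm.

Request:
play_rows(
  translation=[
    [0.036, -0.025, -0.01],
    [0.036, -0.025, -0.01],
    [0.036, -0.025, -0.01],
    [0.036, -0.025, -0.01],
    [0.036, -0.025, -0.01],
    [0.036, -0.025, -0.01],
    [0.036, -0.025, -0.01],
    [0.036, -0.025, -0.01],
    [0.036, -0.025, -0.01],
    [0.036, -0.025, -0.01],
    [0.036, -0.025, -0.01],
    [0.036, -0.025, -0.01],
    [0, 0, 0],
    [0, 0, 0],
  ],
  delta_rot=[
    [0, 0, 0],
    [0, 0, 0],
    [0, 0, 0],
    [0, 0, 0],
    [0, 0, 0],
    [0, 0, 0],
    [0, 0, 0],
    [0, 0, 0],
    [0, 0, 0],
    [0, 0, 0],
    [0, 0, 0],
    [0, 0, 0],
    [0, 0, 0],
    [0, 0, 0],
  ],
  grip=[1, 1, 1, 1, 1, 1, 1, 1, 1, 1, 1, 1, 1, 1],
)

```text
clock: 2.65
tool_pos: [0.5294, -0.1077, 0.4225]
eef_rot: [0.975, 0.221, -0.001, 0.0]
contact_force: [-0.3, 0.0, 0.0]
opening: 0.994
finger_force: 0.0
```

```bash
python3 - <<'E'
from plant import r
import cv2,numpy as np
s=r.get_state();print(s['clock'],s['tool_pos'],s['eef_rot'],s['q'].round(2) if hasattr(s['q'],'round') else s['q'])
k=r.get_calibration('wrist');print(k)
im=r.snapshot('wrist');cv2.imwrite('pics/w0.png',im)
for t in('block','left_rail','right_rail','gate','drill_jig'):
    print(t,[(np.round(d['point'],3).tolist(),round(d['confidence'],2)) for d in r.look_for('wrist',t)])
E
```

```text
2.65 [ 0.52944694 -0.10772533  0.42250073] [ 9.75319006e-01  2.20799475e-01 -5.28157574e-04  3.87836403e-04] [ 0.26  0.45 -0.23  1.65  0.11  1.06 -1.13]
{'intrinsics': array([[352.49321619,   0.        , 322.71948325],
       [  0.        , 352.49321619, 201.32943209],
       [  0.        ,   0.        ,   1.        ]]), 'eye': array([ 0.59547385, -0.07679708,  0.50379158]), 'rotation': array([-0.12204096,  0.07597019, -0.52799672,  0.83699104])}
block [([0.33, -0.195, 0.042], 0.93), ([0.547, -0.168, 0.057], 0.69)]
left_rail [([0.538, 0.069, 0.04], 0.92)]
right_rail [([0.643, -0.009, 0.039], 0.63)]
gate [([0.501, 0.007, 0.064], 0.88)]
drill_jig [([0.576, -0.019, 0.015], 0.85)]
```

View pics/w0.png

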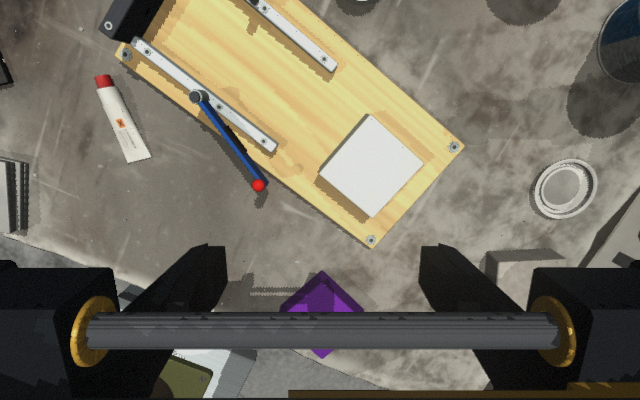

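The wrist view shows the white block on the board at px (370,165). The board corners are near (465,147), (373,248) and (120,45), and the left rail's mouth end is near (275,148), the right's near (334,68). The gate runs from its pivot (196,97) to the knob (259,185), and the purple decoy is at (322,310). An enlarged crop will confirm this and let me read the points exactly.

```bash
cat > h.py <<'E'
from plant import r
import cv2,numpy as np
from scipy.spatial.transform import Rotation as R
from scipy.optimize import least_squares
def proj(k,P):
    c=R.from_quat(k['rotation']).inv().apply(np.atleast_2d(P)-k['eye'])*[1,-1,-1]
    K=np.array(k['intrinsics']);return c[:,:2]/c[:,2:]*K[0,0]+K[:2,2]
def ray(k,uv,z):
    uv=np.atleast_2d(uv).astype(float);K=np.array(k['intrinsics'])
    d=R.from_quat(k['rotation']).apply(np.c_[(uv-K[:2,2])/K[0,0],np.ones(len(uv))]*[1,-1,-1])
    return k['eye']+d*((z-k['eye'][2])/d[:,2])[:,None]
def world(p,J):  # J=x,y,yaw
    c,s=np.cos(J[2]),np.sin(J[2]);p=np.atleast_2d(p)
    return np.c_[J[0]+c*p[:,0]-s*p[:,1],J[1]+s*p[:,0]+c*p[:,1],p[:,2]]
def local(p,J):
    c,s=np.cos(J[2]),np.sin(J[2]);d=np.atleast_2d(p)[:,:2]-J[:2]
    return np.c_[c*d[:,0]+s*d[:,1],-s*d[:,0]+c*d[:,1]]
E
python3 - <<'E'
from h import *
im=cv2.imread('pics/w0.png')
cv2.imwrite('pics/w0c.png',cv2.resize(im[0:260,100:480],None,fx=2,fy=2,interpolation=cv2.INTER_CUBIC))
for n,f in(('wrist','w0'),('scene','scene0')):
    im=cv2.imread(f'pics/{f}.png');k=r.get_calibration(n)
    hsv=cv2.cvtColor(im,cv2.COLOR_BGR2HSV)
    m=((hsv[...,1]<40)&(hsv[...,2]>195)).astype(np.uint8)
    if n=='scene': m[:, :345]=0;m[:,405:]=0;m[:160]=0;m[215:]=0
    cs=sorted(cv2.findContours(m,0,2)[0],key=cv2.contourArea)[-2:]
    for c in cs:
        q=cv2.minAreaRect(c); ap=cv2.approxPolyDP(c,.04*cv2.arcLength(c,True),True)[:,0]
        print(n,cv2.contourArea(c),ap.tolist(),ray(k,ap,.058).round(3).tolist())
E
```

```text
wrist 1318.5 [[98, 89], [127, 161], [150, 156], [109, 88]] [[0.488, 0.171, 0.058], [0.418, 0.114, 0.058], [0.437, 0.09, 0.058], [0.495, 0.159, 0.058]]
wrist 5354.5 [[370, 115], [320, 174], [372, 217], [422, 162]] [[0.602, -0.139, 0.058], [0.508, -0.115, 0.058], [0.485, -0.203, 0.058], [0.578, -0.226, 0.058]]
scene 0.0 [[345, 210]] [[0.496, -0.028, 0.058]]
scene 708.0 [[380, 167], [352, 174], [365, 194], [395, 187]] [[0.575, -0.227, 0.058], [0.598, -0.139, 0.058], [0.512, -0.112, 0.058], [0.485, -0.199, 0.058]]
```

View pics/w0c.png

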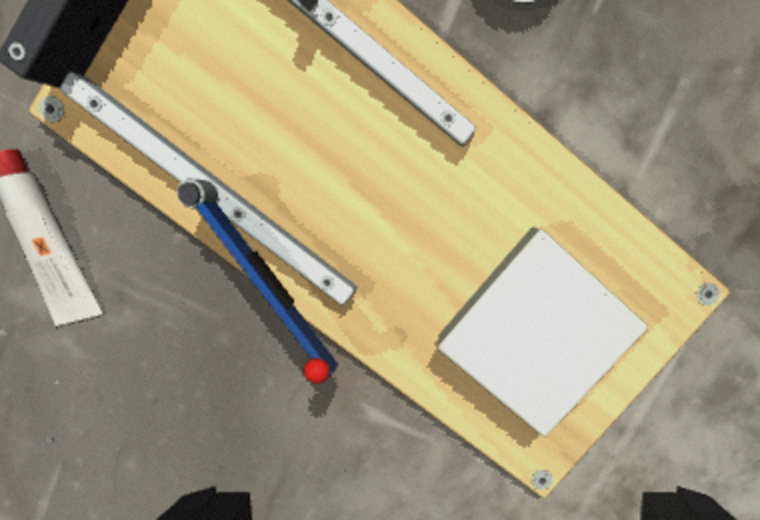

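The crop confirms it: the only white slab is the block on the board, at crop px (543,332). I'm fitting the jig and block poses.

```bash
python3 - <<'E'
from h import *
k=r.get_calibration('wrist');ks=r.get_calibration('scene')
M=[(-235,100,16,543,497),(-235,-100,16,729,294),(205,100,16,31,117),(-30,71,38,340,304),(-30,57,38,355,291),(-30,-57,38,460,143),(-30,-71,38,474,130),(80,66,72,195,190)]
M=np.array(M,float);P=M[:,:3]/1e3;uv=np.c_[100+M[:,3]/2,M[:,4]/2]
f=lambda J:(proj(k,world(P,J))-uv).ravel()
s=least_squares(f,[.57,0,1.6],loss='soft_l1');J=s.x
print('J',J.round(4),np.degrees(J[2]),f(J).reshape(-1,2).round(1).tolist())
np.save('J.npy',J)
# block: joint fit incl. height, two views
w=np.array([[370,115],[320,174],[372,217],[422,162]])+.0
w=np.array([[100+541/2,229/2],[100+439/2,345/2],[100+544/2,435/2],[100+648/2,327/2]])
sc=np.array([[352,174],[365,194],[395,187],[380,167]])
c=np.array([[48,-50],[48,50],[-48,50],[-48,-50]])/1e3
def g(p,sel=(1,1)):
    Q=world(np.c_[c,np.full(4,p[3])],p[:3])
    return np.r_[(proj(k,Q)-w).ravel(),(proj(ks,Q)-sc).ravel()]
b=least_squares(g,[.54,-.17,1.6,.058],loss='soft_l1').x
print('block',b.round(4),g(b).round(1).tolist());
print('in jig',local([b[:2]],J),np.degrees(b[2]-J[2]))
b1=least_squares(lambda p:g(np.r_[p,.058])[:8],b[:3]).x
print('wrist only',b1.round(4),local([b1[:2]],J),np.degrees(b1[2]-J[2]))
kn=ray(k,[[100+317/2,370/2]],.085);print('knob',local(kn,J))
# jig in scene from above for checking
t=r.get_state();print(t['tool_pos'],R.from_quat(t['eef_rot']).as_matrix().round(3).tolist())
E
```

```text
J [ 0.5772 -0.0326  1.3459] 77.11338147311369 [[0.0, 2.0], [1.4, -1.1], [-4.1, -3.2], [0.5, 1.4], [-0.8, -0.4], [0.9, 1.5], [1.0, -1.5], [-4.5, 1.6]]
block [ 0.5434 -0.1725  1.2975  0.0539] [0.5, -1.7, -1.4, 0.0, -0.2, 0.9, 1.1, -0.3, -1.5, -0.1, 1.0, 1.7, 2.1, 0.7, 0.2, -0.1]
in jig [[-0.14387581  0.00174155]] -2.773333246421595
wrist only [ 0.5434 -0.1718  1.3004] [[-0.14325539  0.00187708]] -2.607232297453272
knob [[-0.04218194  0.10146056]]
[ 0.52952188 -0.10791296  0.42260542] [[0.903, 0.43, -0.0], [0.43, -0.903, -0.0], [-0.001, 0.0, -1.0]]
```

Request:
play_rows(
  translation=[
    [-0.009, 0.035, 0],
    [-0.009, 0.035, 0],
    [0, 0, 0],
    [0, 0, 0],
    [0, 0, 0],
    [0, 0, 0],
    [0, 0, 0],
    [0, 0, 0],
    [0, 0, 0],
  ],
  delta_rot=[
    [0, 0, 0],
    [0, 0, 0],
    [0, 0, -10.3],
    [0, 0, -10.3],
    [0, 0, -10.3],
    [0, 0, -10.3],
    [0, 0, -10.3],
    [0, 0, 0],
    [0, 0, 0],
  ],
  grip=[0.3, 0.3, 0.3, 0.3, 0.3, 0.3, 0.3, 0.3, 0.3],
)

```text
clock: 4.08
tool_pos: [0.5437, -0.1782, 0.4227]
eef_rot: [0.783, 0.621, -0.0, 0.0]
contact_force: [-0.9, -0.8, 0.4]
opening: 0.651
finger_force: 0.0
```

```bash
python3 - <<'E'
from h import *
k=r.get_calibration('wrist');im=r.snapshot('wrist');cv2.imwrite('pics/w1.png',im);np.save('k1.npy',k,allow_pickle=True)
t=r.get_state();m=R.from_quat(t['eef_rot']).as_matrix();print(t['tool_pos'],t['q'],t['opening'],np.degrees(np.arctan2(m[1,0],m[0,0])),m[:,2])
cv2.imwrite('pics/w1c.png',cv2.resize(im[:270,130:510],None,fx=2.1,fy=2.1,interpolation=cv2.INTER_CUBIC))
E
```

```text
[ 0.54377093 -0.17809507  0.42270954] [ 0.5064087   0.51661221 -0.45453484  1.5481023   0.24206014  1.13304103
 -0.22858804] 0.647566299106824 76.88304582114286 [-3.66273875e-05 -2.43453573e-04 -9.99999970e-01]
```

View pics/w1c.png

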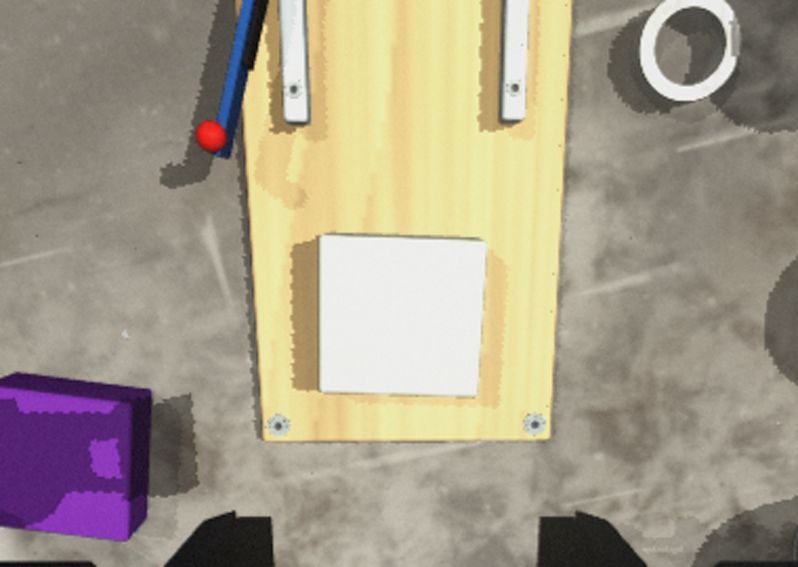

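The view down the lane shows the block as a near-square at crop (320..486, 234..396). The rail ends are at crop y≈121, with inner faces at crop x≈309 and x≈500. The board's rear corners are (263,440) and (551,439).

```bash
python3 - <<'E'
from h import *
k=np.load('k1.npy',allow_pickle=True).item()
U=lambda a:np.array(a,float)/2.1+[130,0]
M=np.array([(-235,100,16,263,440),(-235,-100,16,551,439),(-30,71,38,284,120),(-30,57,38,309,120),(-30,-57,38,500,118),(-30,-71,38,526,118)],float)
P=M[:,:3]/1e3;uv=U(M[:,3:])
f=lambda J:(proj(k,world(P,J))-uv).ravel()
J=least_squares(f,np.load('J.npy')).x;print('J',J.round(4),np.degrees(J[2]),f(J).reshape(-1,2).round(1).tolist())
np.save('J.npy',J)
w=U([[486,239],[320,234],[319,391],[476,396]])
c=np.array([[48,-50],[48,50],[-48,50],[-48,-50]])/1e3
g=lambda p:(proj(k,world(np.c_[c,np.full(4,.058)],p))-w).ravel()
b=least_squares(g,[.54,-.17,1.3]).x
print('block',b,g(b).reshape(-1,2).round(1).tolist(),local([b[:2]],J),np.degrees(b[2]-J[2]))
q=ray(k,w,.058);print(local(q,J).round(4).tolist(),[np.linalg.norm(q[i]-q[i-1]).round(4) for i in range(4)])
print('knob',local(ray(k,U([[212,137]]),.085),J))
t=r.get_state();print('tcp',local([t['tool_pos']],J))
E
```

```text
J [ 0.5781 -0.0323  1.3485] 77.2659002211938 [[-0.2, 0.7], [0.1, 0.2], [-0.2, -0.2], [-0.8, -0.3], [1.0, -0.0], [0.0, -0.1]]
block [ 0.54300198 -0.17149175  1.30768977] [[1.1, -0.2], [-1.3, -0.7], [-0.8, 0.5], [1.0, 0.6]] [[-0.14354053  0.00352897]] -2.3407955002737415
[[-0.0979, -0.0471], [-0.0943, 0.05], [-0.1888, 0.0544], [-0.1927, -0.0431]] [np.float64(0.0949), np.float64(0.0971), np.float64(0.0946), np.float64(0.0976)]
knob [[-0.04308707  0.102238  ]]
tcp [[-0.14981194  0.00132339]]
```

Request:
play_rows(
  translation=[
    [-0.043, -0.001, 0],
    [-0.042, -0.001, 0],
    [0, 0, 0.05],
    [0, 0, 0.05],
    [0, 0, 0.05],
    [0, 0, 0.05],
    [0, 0, 0.05],
    [0, 0, 0.04],
    [0, 0, 0.027],
    [0, 0, 0],
    [0.02, 0, 0],
    [0.003, 0, 0],
    [0.002, 0, 0],
    [0, 0, 0],
  ],
  delta_rot=[
    [0, 0, -0.4],
    [0, 0, 0],
    [0, 0, 0],
    [0, 0, 0],
    [0, 0, 0],
    [0, 0, 0],
    [0, 0, 0],
    [0, 0, 0],
    [0, 0, 0],
    [0, 0, 0],
    [0, 0, 0],
    [0, 0, 0],
    [0, 0, 0],
    [0, 0, 0],
  ],
  grip=[0.3, 0.3, 0.3, 0.3, 0.3, 0.3, 0.3, 0.3, 0.3, 0.3, 0.3, 0.3, 0.3, 0.3],
)

```text
clock: 5.88
tool_pos: [0.5287, -0.2367, 0.1063]
eef_rot: [0.78, 0.625, -0.0, 0.001]
contact_force: [-0.4, 0.2, 0.3]
opening: 0.651
finger_force: 0.0
```

```bash
cat >> h.py <<'E'
J=np.load('J.npy') if __import__('os').path.exists('J.npy') else None
def tcp():
    t=r.get_state();m=R.from_quat(t['eef_rot']).as_matrix()
    print('t',round(t['clock'],2),'tcp',local([t['tool_pos']],J).round(4),round(t['tool_pos'][2],4),'yaw rel',round(np.degrees(np.arctan2(m[1,0],m[0,0])-J[2]),2),'F',np.round(t['contact_force'],1),'open',round(t['opening'],3))
E
python3 - <<'E'
from h import *
tcp();cv2.imwrite('pics/w2.png',r.snapshot('wrist'))
E
```

```text
t 5.88 tcp [[-0.2103  0.0031]] 0.1063 yaw rel 0.13 F [-0.4  0.2  0.3] open 0.651
```

View pics/w2.png

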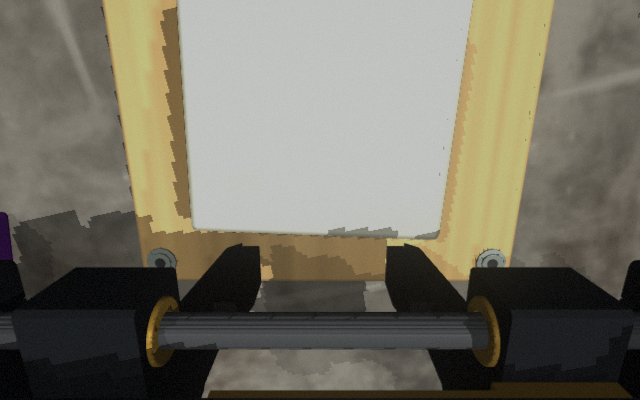

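Both fingertips (v≈250) stand a few mm behind the block's rear face, which tilts slightly from (192,228) to (440,238). I'll push gently to square it, then measure again.

Request:
play_rows(
  translation=[
    [0.004, 0, 0],
    [0.004, 0, 0],
    [0.004, 0, 0],
    [0.004, 0, 0],
    [0.004, 0, 0],
    [0.004, 0, 0],
    [0.002, 0, 0],
    [0, 0, 0],
  ],
  delta_rot=[
    [0, 0, 0],
    [0, 0, 0],
    [0, 0, 0],
    [0, 0, 0],
    [0, 0, 0],
    [0, 0, 0],
    [0, 0, 0],
    [0, 0, 0],
  ],
  grip=[0.3, 0.3, 0.3, 0.3, 0.3, 0.3, 0.3, 0.3],
)

```text
clock: 6.92
tool_pos: [0.5337, -0.2113, 0.1058]
eef_rot: [0.78, 0.625, -0.001, 0.0]
contact_force: [-1.0, -4.2, 0.8]
opening: 0.652
finger_force: 2.4
```

```bash
cat >> h.py <<'E'
def blk(name,z=.058):
    """block edges in the wrist view: side-edge points (world->jig) and rear edge, at top height"""
    k=r.get_calibration('wrist');im=r.snapshot('wrist');cv2.imwrite(f'pics/{name}.png',im)
    h=cv2.cvtColor(im,cv2.COLOR_BGR2HSV);m=((h[...,1]<28)&(h[...,2]>165)).astype(np.uint8)
    m=cv2.morphologyEx(m,cv2.MORPH_OPEN,np.ones((5,5)))
    n,l,st,_=cv2.connectedComponentsWithStats(m);i=l[120,320] or 1+st[1:,4].argmax();m=l==i
    out={}
    for nm,fn in(('L',lambda x:x.min()),('R',lambda x:x.max()+1)):
        vs=[v for v in range(5,215,5) if m[v].any()]
        p=np.array([[fn(np.flatnonzero(m[v])),v+.5] for v in vs],float)
        q=local(ray(k,p,z),J);a=np.polyfit(q[:,0],q[:,1],1);e=q[:,1]-np.polyval(a,q[:,0])
        g=abs(e)<.0015;a=np.polyfit(q[g,0],q[g,1],1);out[nm]=a
        print(nm,'slope deg',np.degrees(np.arctan(a[0])).round(2),'x',q[:,0].min().round(3),q[:,0].max().round(3),'res',(abs(e)).max().round(4),'y ends',np.polyval(a,[q[:,0].min(),q[:,0].max()]).round(4))
    us=range(220,420,5);p=np.array([[u+.5,np.flatnonzero(m[:,u]).max()+1] for u in us if m[:,u].any()],float)
    q=local(ray(k,p,z),J);a=np.polyfit(q[:,1],q[:,0],1);yaw=-np.degrees(np.arctan(a[0]))
    print('rear x at y0',a[1].round(4),'yaw',yaw.round(2),'res',abs(q[:,0]-np.polyval(a,q[:,1])).max().round(4))
    xc=a[1]+.048;print('centre x',xc.round(4),'y',((np.polyval(out['L'],xc)+np.polyval(out['R'],xc))/2).round(4),'width',(np.polyval(out['L'],xc)-np.polyval(out['R'],xc)).round(4))
E
python3 - <<'E'
from h import *
tcp();blk('w3')
E
```

```text
t 6.92 tcp [[-0.1844  0.0038]] 0.1058 yaw rel 0.16 F [-1.  -4.2  0.8] open 0.652
L slope deg 0.38 x -0.154 -0.083 res 0.0005 y ends [0.0538 0.0543]
R slope deg 0.08 x -0.154 -0.083 res 0.0024 y ends [-0.0422 -0.0421]
rear x at y0 -0.1659 yaw 7.76 res 0.0055
centre x -0.1179 y 0.006 width 0.0962
```

Request:
play_rows(
  translation=[
    [0.005, 0.0008, 0],
    [0.005, 0.0008, 0],
    [0.005, 0.0008, 0],
    [0.005, 0.0008, 0],
    [0.005, 0.0008, 0],
    [0.005, 0.0008, 0],
    [0.005, 0.0008, 0],
    [0, 0, 0],
  ],
  delta_rot=[
    [0, 0, 0.0],
    [0, 0, 0],
    [0, 0, 0],
    [0, 0, 0],
    [0, 0, 0],
    [0, 0, 0],
    [0, 0, 0],
    [0, 0, 0],
  ],
  grip=[0.3, 0.3, 0.3, 0.3, 0.3, 0.3, 0.3, 0.3],
)

```text
clock: 7.98
tool_pos: [0.5465, -0.1776, 0.1057]
eef_rot: [0.78, 0.626, -0.001, -0.0]
contact_force: [-1.9, -3.3, 2.6]
opening: 0.648
finger_force: 2.2
```

```bash
python3 - <<'E'
from h import *
tcp();blk('w4')
E
```

```text
t 7.97 tcp [[-0.1488 -0.0013]] 0.1057 yaw rel 0.19 F [-1.9 -3.3  2.6] open 0.648
L slope deg 0.4 x -0.119 -0.048 res 0.0004 y ends [0.0488 0.0493]
R slope deg 0.25 x -0.118 -0.048 res 0.0006 y ends [-0.0473 -0.047 ]
rear x at y0 -0.131 yaw 8.25 res 0.0059
centre x -0.083 y 0.001 width 0.0962
```

View pics/w4.png

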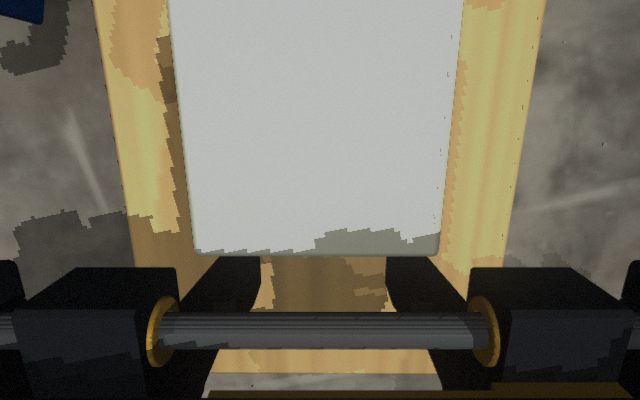

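The fingers (v≈250) lie flat against the rear face. The block is square, with the board showing on both sides. I'll check the lateral reference against the board edges in this same view.

```bash
cat >> h.py <<'E'
def board(f):
    k=r.get_calibration('wrist');im=cv2.imread(f'pics/{f}.png');h=cv2.cvtColor(im,cv2.COLOR_BGR2HSV)
    m=cv2.morphologyEx((h[...,1]>75).astype(np.uint8)*((h[...,0]>8)&(h[...,0]<35)),cv2.MORPH_OPEN,np.ones((5,5),np.uint8))
    for v in(60,120,170,200):
        x=np.flatnonzero(m[v]);q=local(ray(k,[[x.min(),v+.5],[x.max()+1,v+.5]],.016),J);print('board',v,x.min(),x.max(),q.round(4).tolist(),'mid',q[:,1].mean().round(4))
E
python3 - <<'E'
from h import *
board('w4')
E
```

```text
board 60 102 536 [[-0.061, 0.0988], [-0.0603, -0.098]] mid 0.0004
board 120 111 525 [[-0.0875, 0.0992], [-0.0868, -0.0975]] mid 0.0008
board 170 120 517 [[-0.1116, 0.0988], [-0.1109, -0.0976]] mid 0.0006
board 200 125 513 [[-0.1271, 0.0987], [-0.1263, -0.0981]] mid 0.0003
```

Block is at y≈+0.5 mm relative to the board midline and square to about 0.3°, so I'll push on into the lane.

Request:
play_rows(
  translation=[
    [0.005, 0, 0],
    [0.005, 0, 0],
    [0.005, 0, 0],
    [0.005, 0, 0],
    [0.005, 0, 0],
    [0.005, 0, 0],
    [0.005, 0, 0],
    [0.005, 0, 0],
    [0.005, 0, 0],
    [0.005, 0, 0],
    [0.005, 0, 0],
    [0.005, 0, 0],
    [0.005, 0, 0],
    [0.005, 0, 0],
    [0, 0, 0],
  ],
  delta_rot=[
    [0, 0, 0.2],
    [0, 0, 0],
    [0, 0, 0],
    [0, 0, 0],
    [0, 0, 0],
    [0, 0, 0],
    [0, 0, 0],
    [0, 0, 0],
    [0, 0, 0],
    [0, 0, 0],
    [0, 0, 0],
    [0, 0, 0],
    [0, 0, 0],
    [0, 0, 0],
    [0, 0, 0],
  ],
  grip=[0.3, 0.3, 0.3, 0.3, 0.3, 0.3, 0.3, 0.3, 0.3, 0.3, 0.3, 0.3, 0.3, 0.3, 0.3],
)

```text
clock: 9.9
tool_pos: [0.5624, -0.1093, 0.1056]
eef_rot: [0.781, 0.624, -0.0, -0.0]
contact_force: [-1.7, -3.9, 2.1]
opening: 0.649
finger_force: 2.1
```

```bash
python3 - <<'E'
from h import *
tcp();blk('w5');board('w5')
E
```

```text
t 9.9 tcp [[-0.0786 -0.0016]] 0.1056 yaw rel -0.02 F [-1.7 -3.9  2.1] open 0.649
L slope deg 0.02 x -0.048 0.023 res 0.0004 y ends [0.0484 0.0484]
R slope deg 0.06 x -0.048 0.023 res 0.0001 y ends [-0.0479 -0.0478]
rear x at y0 -0.0611 yaw 7.9 res 0.0054
centre x -0.0131 y 0.0003 width 0.0963
board 60 100 534 [[0.0096, 0.0989], [0.0096, -0.0979]] mid 0.0005
board 120 110 524 [[-0.0169, 0.0989], [-0.017, -0.0977]] mid 0.0006
board 170 118 516 [[-0.041, 0.0991], [-0.041, -0.0977]] mid 0.0007
board 200 123 512 [[-0.0564, 0.0991], [-0.0565, -0.0981]] mid 0.0005
```

View pics/w5.png

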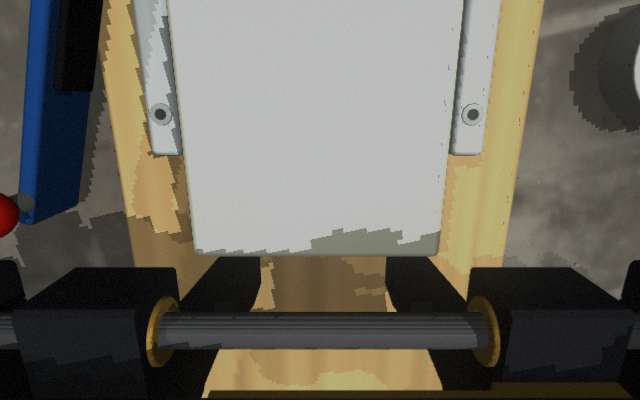

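The block is inside the lane, centred and square: rails at u≈150–182 and 450–495, with the block's edges clear of both. I'll continue.

Request:
play_rows(
  translation=[
    [0.005, 0, 0],
    [0.007, 0, 0],
    [0.007, 0, 0],
    [0.007, 0, 0],
    [0.007, 0, 0],
    [0.007, 0, 0],
    [0.007, 0, 0],
    [0.007, 0, 0],
    [0.007, 0, 0],
    [0.007, 0, 0],
    [0.007, 0, 0],
    [0.005, 0, 0],
    [0, 0, 0],
  ],
  delta_rot=[
    [0, 0, 0],
    [0, 0, 0],
    [0, 0, 0],
    [0, 0, 0],
    [0, 0, 0],
    [0, 0, 0],
    [0, 0, 0],
    [0, 0, 0],
    [0, 0, 0],
    [0, 0, 0],
    [0, 0, 0],
    [0, 0, 0],
    [0, 0, 0],
  ],
  grip=[0.3, 0.3, 0.3, 0.3, 0.3, 0.3, 0.3, 0.3, 0.3, 0.3, 0.3, 0.3, 0.3],
)

```text
clock: 11.58
tool_pos: [0.5801, -0.0313, 0.1057]
eef_rot: [0.781, 0.624, -0.0, -0.0]
contact_force: [-0.9, -4.8, 1.4]
opening: 0.648
finger_force: 2.2
```

```bash
python3 - <<'E'
from h import *
tcp();blk('w6');board('w6')
E
```

```text
t 11.57 tcp [[ 0.0014 -0.0017]] 0.1057 yaw rel -0.02 F [-0.9 -4.8  1.4] open 0.648
L slope deg 0.01 x 0.032 0.102 res 0.0006 y ends [0.0486 0.0487]
R slope deg 0.06 x 0.032 0.102 res 0.0001 y ends [-0.048  -0.0479]
rear x at y0 0.0188 yaw 7.81 res 0.0048
centre x 0.0668 y 0.0004 width 0.0966
board 60 498 534 [[0.0895, -0.0813], [0.0895, -0.098]] mid -0.0897
board 120 486 524 [[0.063, -0.0794], [0.063, -0.0978]] mid -0.0886
board 170 140 516 [[0.0389, 0.0881], [0.0389, -0.0978]] mid -0.0048
board 200 138 512 [[0.0235, 0.0914], [0.0235, -0.0982]] mid -0.0034
```

Still centred. I'll push most of what's left, then creep onto the end plate.

Request:
play_rows(
  translation=[
    [0.006, 0, 0],
    [0.007, 0, 0],
    [0.007, 0, 0],
    [0.007, 0, 0],
    [0.007, 0, 0],
    [0.007, 0, 0],
    [0.007, 0, 0],
    [0.007, 0, 0],
    [0.006, 0, 0],
    [0.005, 0, 0],
    [0.003, 0, 0],
    [0.002, 0, 0],
    [0.001, 0, 0],
    [0, 0, 0],
  ],
  delta_rot=[
    [0, 0, 0],
    [0, 0, 0],
    [0, 0, 0],
    [0, 0, 0],
    [0, 0, 0],
    [0, 0, 0],
    [0, 0, 0],
    [0, 0, 0],
    [0, 0, 0],
    [0, 0, 0],
    [0, 0, 0],
    [0, 0, 0],
    [0, 0, 0],
    [0, 0, 0],
  ],
  grip=[0.3, 0.3, 0.3, 0.3, 0.3, 0.3, 0.3, 0.3, 0.3, 0.3, 0.3, 0.3, 0.3, 0.3],
)

```text
clock: 13.38
tool_pos: [0.5957, 0.0374, 0.1057]
eef_rot: [0.782, 0.624, -0.001, 0.0]
contact_force: [-2.6, -6.7, 3.6]
opening: 0.652
finger_force: 3.4
```

Request:
play_rows(
  translation=[
    [0.001, 0, 0],
    [0.001, 0, 0],
    [0.001, 0, 0],
    [0, 0, 0],
  ],
  delta_rot=[
    [0, 0, 0],
    [0, 0, 0],
    [0, 0, 0],
    [0, 0, 0],
  ],
  grip=[0.3, 0.3, 0.3, 0.3],
)

```text
clock: 13.88
tool_pos: [0.5963, 0.0403, 0.1057]
eef_rot: [0.782, 0.624, -0.001, 0.0]
contact_force: [-2.2, -6.7, 3.4]
opening: 0.651
finger_force: 3.5
```

```bash
python3 - <<'E'
from h import *
tcp();blk('w7')
E
```

```text
t 13.88 tcp [[ 0.0748 -0.0018]] 0.1057 yaw rel -0.08 F [-2.2 -6.7  3.4] open 0.651
L slope deg -0.04 x 0.105 0.176 res 0.0006 y ends [0.0483 0.0483]
R slope deg -0.14 x 0.105 0.176 res 0.0002 y ends [-0.048  -0.0482]
rear x at y0 0.0921 yaw 8.03 res 0.0061
centre x 0.1401 y 0.0001 width 0.0964
```

Request:
play_rows(
  translation=[
    [0.001, 0, 0],
    [0.001, 0, 0],
    [0.001, 0, 0],
    [0, 0, 0],
  ],
  delta_rot=[
    [0, 0, 0],
    [0, 0, 0],
    [0, 0, 0],
    [0, 0, 0],
  ],
  grip=[0.3, 0.3, 0.3, 0.3],
)

```text
clock: 14.42
tool_pos: [0.597, 0.0431, 0.1057]
eef_rot: [0.782, 0.624, -0.001, 0.0]
contact_force: [-1.0, -6.6, 4.0]
opening: 0.647
finger_force: 3.5
```

Request:
play_rows(
  translation=[
    [0.001, 0, 0],
    [0.001, 0, 0],
    [0, 0, 0],
  ],
  delta_rot=[
    [0, 0, 0],
    [0, 0, 0],
    [0, 0, 0],
  ],
  grip=[0.3, 0.3, 0.3],
)

```text
clock: 14.8
tool_pos: [0.5973, 0.0445, 0.1057]
eef_rot: [0.782, 0.624, -0.002, 0.001]
contact_force: [-1.4, -7.1, 3.6]
opening: 0.645
finger_force: 4.0
```

Request:
play_rows(
  translation=[
    [0.001, 0, 0],
    [0.001, 0, 0],
    [0, 0, 0],
  ],
  delta_rot=[
    [0, 0, 0],
    [0, 0, 0],
    [0, 0, 0],
  ],
  grip=[0.3, 0.3, 0.3],
)

```text
clock: 15.18
tool_pos: [0.5974, 0.0446, 0.1057]
eef_rot: [0.782, 0.623, -0.003, 0.001]
contact_force: [-2.1, -11.2, 5.7]
opening: 0.652
finger_force: 5.5
```

Request:
play_rows(
  translation=[
    [0.001, 0, 0],
    [0.001, 0, 0],
    [0, 0, 0],
  ],
  delta_rot=[
    [0, 0, 0],
    [0, 0, 0],
    [0, 0, 0],
  ],
  grip=[0.3, 0.3, 0.3],
)

```text
clock: 15.55
tool_pos: [0.5974, 0.0448, 0.1057]
eef_rot: [0.782, 0.623, -0.004, 0.002]
contact_force: [-2.8, -13.7, 6.3]
opening: 0.648
finger_force: 7.0
```

```bash
python3 - <<'E'
from h import *
tcp();blk('w8')
E
```

```text
t 15.55 tcp [[ 0.0795 -0.0019]] 0.1057 yaw rel -0.18 F [ -2.8 -13.7   6.3] open 0.648
L slope deg -0.11 x 0.11 0.18 res 0.0016 y ends [0.0483 0.0482]
R slope deg 0.09 x 0.11 0.18 res 0.0007 y ends [-0.0482 -0.048 ]
rear x at y0 0.0969 yaw 7.86 res 0.0048
centre x 0.1449 y 0.0001 width 0.0964
```

The block is home: motion stopped with force rising to 14 N at TCP x = 79.5 mm, where 80 was expected, and y≈0. Next I back off, lift and close the fingers.

Request:
play_rows(
  translation=[
    [-0.01, 0, 0],
    [-0.015, 0, 0],
    [-0.01, 0, 0],
    [0, 0, -0.04],
    [0, 0, -0.04],
    [0, 0, 0],
    [0, 0, 0],
    [0, 0, 0],
  ],
  delta_rot=[
    [0, 0, 0],
    [0, 0, 0],
    [0, 0, 0],
    [0, 0, 0],
    [0, 0, 0],
    [0, 0, 0],
    [0, 0, 0],
    [0, 0, 0],
  ],
  grip=[0.3, 0.3, 0.3, -1, -1, -1, -1, -1],
)

```text
clock: 16.6
tool_pos: [0.5905, 0.0165, 0.1845]
eef_rot: [0.781, 0.624, -0.001, -0.001]
contact_force: [1.0, -0.6, -0.4]
opening: 0.108
finger_force: 0.0
```

```bash
python3 - <<'E'
from h import *
tcp()
k=r.get_calibration('wrist');im=r.snapshot('wrist');cv2.imwrite('pics/w9.png',im)
h=cv2.cvtColor(im,cv2.COLOR_BGR2HSV)
for nm,m,z in(('knob',((h[...,0]<8)|(h[...,0]>172))&(h[...,1]>170),.083),('bar',(h[...,0]>100)&(h[...,0]<125)&(h[...,1]>120),.068)):
    n,l,st,c=cv2.connectedComponentsWithStats(m.astype(np.uint8));i=1+st[1:,4].argmax()
    print(nm,st[i],local(ray(k,[c[i]],z),J).round(3))
def C(th,r_=.08):
    d=np.array([-np.sin(th),-np.cos(th)]);n=np.array([-np.cos(th),np.sin(th)])
    return np.array([.08,.066])+r_*d+n*(.003+.009*abs(np.cos(th))+.0175*abs(np.sin(th)))
for th in(2.1,1.9,1.7,1.57,1.4,1.2,1,.8,.6,.4,.2,0,-.03):
    c=C(th);print(th,(c*1e3).round(1))
E
```

```text
t 16.6 tcp [[ 0.0502 -0.0013]] 0.1845 yaw rel -0.01 F [ 1.  -0.6 -0.4] open 0.108
knob [143 366   5  14  37] [[-0.045  0.111]]
bar [ 181  186   36   82 1232] [[0.05  0.073]]
2.1 [ 22.4 125.9]
1.9 [ 11.6 113.1]
1.7 [ 3.4 97.6]
1.57 [-0.  86.4]
1.4 [-2.5 73.9]
1.2 [-2.7 58. ]
1 [ 0.5 41.8]
0.8 [ 7.4 25.9]
0.6 [18.1 11.4]
0.4 [32.2 -0.6]
0.2 [49.1 -9.4]
0 [ 68. -14.]
-0.03 [ 69.9 -14.3]
```

View pics/w9.png

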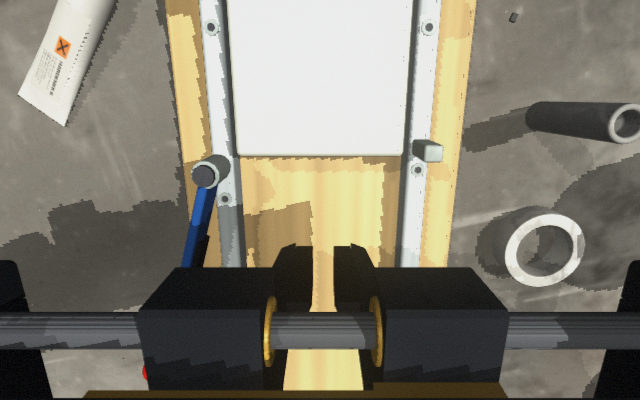

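The block sits centred at the plate (px 232–410, rear edge v=155), clear of both rails. The gate runs from its pivot (205,175) back under the gripper, still open. Next, move to the gate's outer side.

Request:
play_rows(
  translation=[
    [-0.009, -0.042, 0],
    [-0.009, -0.042, 0],
    [-0.01, -0.043, 0],
    [0, 0, 0.035],
    [0, 0, 0.035],
    [0, 0, 0],
    [0, 0, 0],
  ],
  delta_rot=[
    [0, 0, 0],
    [0, 0, 0],
    [0, 0, 0],
    [0, 0, 0],
    [0, 0, 0],
    [0, 0, 0],
    [0, 0, 0],
  ],
  grip=[-1, -1, -1, -1, -1, -1, -1],
)

```text
clock: 17.52
tool_pos: [0.4613, 0.0173, 0.1161]
eef_rot: [0.781, 0.624, -0.0, 0.0]
contact_force: [-0.6, -0.2, 0.1]
opening: 0.008
finger_force: 0.0
```

```bash
python3 - <<'E'
from h import *
tcp()
E
```

```text
t 17.52 tcp [[0.0226 0.1248]] 0.1161 yaw rel -0.02 F [-0.6 -0.2  0.1] open 0.008
```

Request:
play_rows(
  translation=[
    [-0.0055, 0.006, 0],
    [-0.0055, 0.006, 0],
    [-0.004, 0.0077, 0],
    [-0.004, 0.0077, 0],
    [-0.0034, 0.0112, 0],
    [-0.0025, 0.0125, 0],
    [0, 0.008, 0],
    [0, 0.008, 0],
    [0.0016, 0.0081, 0],
    [0.0016, 0.0081, 0],
    [0.0035, 0.008, 0],
    [0.0035, 0.008, 0],
    [0.0053, 0.0073, 0],
    [0.0053, 0.0073, 0],
    [0.007, 0.006, 0],
    [0.007, 0.006, 0],
    [0, 0, 0],
  ],
  delta_rot=[
    [0, 0, 0],
    [0, 0, 0],
    [0, 0, 0],
    [0, 0, 0],
    [0, 0, 0],
    [0, 0, 0],
    [0, 0, 0],
    [0, 0, 0],
    [0, 0, 0],
    [0, 0, 0],
    [0, 0, 0],
    [0, 0, 0],
    [0, 0, 0],
    [0, 0, 0],
    [0, 0, 0],
    [0, 0, 0],
    [0, 0, 0],
  ],
  grip=[-1, -1, -1, -1, -1, -1, -1, -1, -1, -1, -1, -1, -1, -1, -1, -1, -1],
)

```text
clock: 19.65
tool_pos: [0.5872, 0.0001, 0.1158]
eef_rot: [0.781, 0.625, 0.001, 0.0]
contact_force: [0.0, -0.6, 0.2]
opening: 0.007
finger_force: 0.0
```

```bash
python3 - <<'E'
from h import *
tcp();im=r.snapshot('wrist');cv2.imwrite('pics/w10.png',im)
E
```

```text
t 19.65 tcp [[ 0.0335 -0.0018]] 0.1158 yaw rel 0.03 F [ 0.  -0.6  0.2] open 0.007
```

View pics/w10.png

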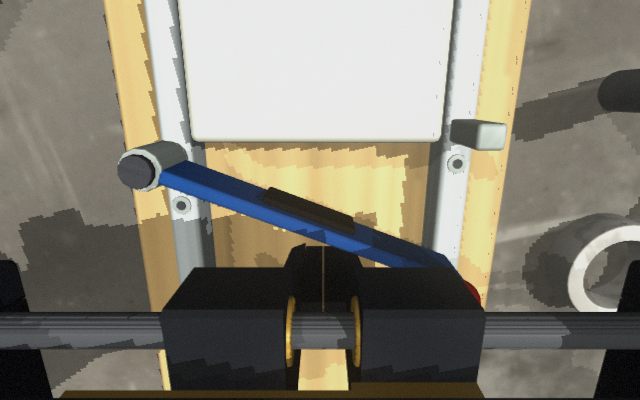

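The gate is about 0.35 rad from shut, and the fingers at (323,255) are on its outer face. I'll close the rest.

Request:
play_rows(
  translation=[
    [0.008, 0.004, 0],
    [0.008, 0.004, 0],
    [0.006, 0.002, 0],
    [0.006, 0.002, 0],
    [0.005, 0.001, 0],
    [0.001, 0, 0],
    [0.001, 0, 0],
    [0, 0, 0],
  ],
  delta_rot=[
    [0, 0, 0],
    [0, 0, 0],
    [0, 0, 0],
    [0, 0, 0],
    [0, 0, 0],
    [0, 0, 0],
    [0, 0, 0],
    [0, 0, 0],
  ],
  grip=[-1, -1, -1, -1, -1, -1, -1, -1],
)

```text
clock: 20.7
tool_pos: [0.6067, 0.0298, 0.1158]
eef_rot: [0.781, 0.624, -0.0, 0.0]
contact_force: [0.6, -1.6, 0.5]
opening: 0.006
finger_force: 0.7
```

Request:
play_rows(
  translation=[
    [0.001, 0, 0],
    [0.001, 0, 0],
    [0, 0, 0],
    [0, 0, 0],
  ],
  delta_rot=[
    [0, 0, 0],
    [0, 0, 0],
    [0, 0, 0],
    [0, 0, 0],
  ],
  grip=[-1, -1, -1, -1],
)

```text
clock: 21.2
tool_pos: [0.6067, 0.03, 0.1158]
eef_rot: [0.782, 0.624, -0.001, 0.001]
contact_force: [-0.7, -5.0, 1.6]
opening: 0.004
finger_force: 2.8
```

```bash
python3 - <<'E'
from h import *
tcp()
E
```

```text
t 21.2 tcp [[ 0.0671 -0.0142]] 0.1158 yaw rel -0.12 F [-0.7 -5.   1.6] open 0.004
```

Request:
play_rows(
  translation=[
    [0.001, 0, 0],
    [0.001, 0, 0],
    [0, 0, 0],
    [0, 0, 0],
    [-0.01, 0, 0],
    [-0.02, 0, 0],
    [-0.02, 0, 0],
    [0, 0, -0.05],
    [0, 0, -0.05],
    [0, 0, -0.05],
    [0, 0, 0],
    [0, 0, 0],
  ],
  delta_rot=[
    [0, 0, 0],
    [0, 0, 0],
    [0, 0, 0],
    [0, 0, 0],
    [0, 0, 0],
    [0, 0, 0],
    [0, 0, 0],
    [0, 0, 0],
    [0, 0, 0],
    [0, 0, 0],
    [0, 0, 0],
    [0, 0, 0],
  ],
  grip=[-1, -1, -1, -1, -1, -1, -1, -1, -1, -1, -1, -1],
)

```text
clock: 22.7
tool_pos: [0.5957, -0.0156, 0.2651]
eef_rot: [0.782, 0.624, -0.001, -0.0]
contact_force: [0.4, -0.4, 0.1]
opening: 0.009
finger_force: 0.0
```

```bash
python3 - <<'E'
from h import *
tcp();k=r.get_calibration('wrist');im=r.snapshot('wrist');cv2.imwrite('pics/w11.png',im)
h=cv2.cvtColor(im,cv2.COLOR_BGR2HSV);m=((h[...,0]>100)&(h[...,0]<125)&(h[...,1]>120)).astype(np.uint8)
n,l,st,c=cv2.connectedComponentsWithStats(m);i=1+st[1:,4].argmax();m=l==i;x0,w=st[i][0],st[i][2];print(st[i])
p=np.array([[u+.5,np.flatnonzero(m[:,u]).min()] for u in range(x0+8,x0+w-8,3)],float)
q=local(ray(k,p,.068),J);a=np.polyfit(q[:,1],q[:,0],1);print('gate angle',np.arctan(a[0]).round(3),'x at y0',a[1])
E
```

```text
t 22.7 tcp [[ 0.0201 -0.0135]] 0.2651 yaw rel -0.08 F [ 0.4 -0.4  0.1] open 0.009
[229 110 136   9 996]
gate angle 0.012 x at y0 0.08219029815923014
```

View pics/w11.png

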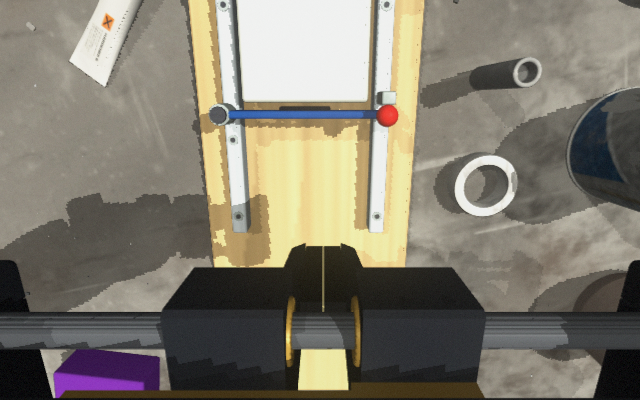

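The gate lies straight across the lane from the pivot (220,115) to the knob at the keeper (387,115), about 0.01 rad off shut. The block is home behind it and the arm is clear, so I'm handing in.

```bash
python3 -c "
from plant import r
print(r.finish_job())"
```

```text
the job is handed in; nothing more can be done
None
```

The job is handed in at about 23 s of the 72 s allowed: the block is home against the end plate, centred in the lane with no rail contact seen, the gate measures about 0.01 rad from shut, and the arm is clear; no verdict came back.

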